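# Cover the steamer, set six minutes and light the gas

### The arm

A 6-joint arm with a two-finger parallel gripper is mounted at the origin on the work surface. World frame = base frame: x ahead of the robot, y to its left, z up, the work surface at z = 0. Lengths are in mm, angles in rad, forces in N, time in s.
With the tool pointing down it reaches from about 325 to 875 mm from the base axis. Payload 4.4 kg.
Tool frame: the origin (TCP) lies on the centre line of the jaws, within the pads' length; the fingertips stand ahead of it and the grasp point (between the pads) lies 6 mm ahead of it (ctrl.tcp_to_tips is the z of the fingertips in the tool frame, in mm); z points along the fingers, y is the line along which they close (so a half turn about z gives the same grasp; the last joint's range is limited). The gripper opens to 85 mm and grips with 20 to 120 N. Pads are 22 mm wide; open, the fingers measure 114 mm over their backs; the gripper's body (76 mm by 85 mm) begins 54 mm behind the grasp point. The pads swing forward as they close: fully open they stand 13 mm farther back than shut.
Start: joints at [-1.252, 0.207, 1.542, -0, 1.393, -0.15], TCP at [260.296, -512.712, 230.182] pointing down, gripper open.
Joint ranges: [-2.73, 2.73], [-0.86, 2.22], [0.23, 2.46], [-1.11, 4.25], [0.08, 2.63], [-2.82, 2.82]. Speed limits (rad/s): [2.79, 2.79, 3.14, 3.14, 3.14, 3.14].

### API

Orientations are given as a 3x3 rotation matrix whose columns are the frame's x, y, z axes.
In Python, from plant import ctrl, sensors, optics gives the robot as it stands. Calls block until the motion is done:
- ctrl.move_ptp(position, orientation): joint-space move of the TCP to a pose.
- ctrl.move_l(position, rot=None, vel=150, threshold=None): straight line of the TCP; rot=None keeps the orientation; vel is the mean speed in mm/s. With threshold (N) it stops when the force on the tool has changed by that much, and returns True; else False.
- ctrl.set_joints(angles): joint-space move.
- ctrl.gripper_to(opening, force=None): finger opening in mm; force is the grip in N (None keeps the last); returns when the fingers have stopped.
- ctrl.hold(seconds).
- ctrl.solve_ik(position, orientation): joint angles nearest the present ones, or None.
- sensors.read_state(): the state.
- optics.grab_frame(name): name is "scene" or "top"; returns (picture, depth): 480x640x3 uint8, red, green, blue; 480x640 float32, mm along the optical axis (not along the pixel's ray), 0 where there is no reading.
- optics.camera_params(name): a dict with "mtx" (3x3 intrinsics, pixels), "R" (3x3) and "t" (3): a world point X has camera coordinates R X + t. Camera axes: x right, y down, z forward; pixel columns grow to the right and rows downward; lengths in mm; the calibration is good to about 2 mm. A picture is of the moment at which its call begins. camera_params takes no time and is no camera call.
A pose or a line that the arm cannot do raises ctrl.MotionError and nothing moves.
- ctrl.finish_job(): hands the job in; it is judged then, once.
The state is a dict: "t": time; "q": joint angles; "qvel": joint speeds; "tau": joint torques, N m; "eef_pos": TCP position; "eef_rot": TCP orientation; "force": force on the tool from outside, world axes, zero at the start; "wrist_torque": the same for the moment, N m; "grip_width": finger opening in mm; "grasp_force": force on a finger pad.
Only numpy, scipy, OpenCV 4.12 (cv2) and the standard library are available. Lean on these libraries where they do the work, as an engineer would, in place of code of your own. Each camera call takes 0.05 s, during which the arm holds its last target. There are 200 camera calls.

### The job

Get the sweets steaming: put the lid on the steamer pot so that it sits down in the rim all round, then roll the hob's timer thumbwheel until it shows 6. Then push the gas knob in, turn it anticlockwise past its safety stop as far as it goes (full flame) and let it spring back out, and last of all press the timer's start button fully down and let it come up. Leave the pot and the other things on the table where they are.

Things in the scene. Friction and masses are not known exactly. Their poses are not given: they have to be found in the camera images.
- hob: Steel countertop gas hob, fixed, 270 (x) x 360 (y) x 70 mm high; origin: centre of its underside; place and yaw vary; its x axis points away from the robot. Burner with four-armed pan support (top 92 mm above the table) on its +y side. On its -y side a black control strip, 70 mm above the table, runs front to back: gas knob in front (-x), timer thumbwheel in the middle, start button at the back.
- timer_top (a point): Topmost point of the black timer thumbwheel, 81 mm above the table, axes as the hob's. Wheel: radius 26 mm, 20 mm wide, 11 mm proud of the panel (8 mm above its grey bezel), axle along the hob's y, 26 mm below this point. White digits 0-9 round its rim, upright as seen from the robot; the one on top, between the bezel's two white marks, is the set minutes.
- timer_wheel (a joint): Angle of the thumbwheel, rad: digit x 0.6283 (16.3 mm along the rim per digit); 3.770 shows 6. Grows as the top of the wheel rolls away from the robot (hob's +x). Starts on a digit from 2 to 4; stops just below 0 and above 9. Detents pull it to the nearest digit when let go; up to 3 N along the rim turns it. A fingertip pressed on its top with about 10 N drives it without slip.
- knob_grip (a point): Grip point of the gas knob, on its upright axis, 107 mm above the table when out; moves with the knob, its x axis along the knob's bar. Metal bar 15 mm thick, 44 mm long, 32 mm tall (from 24 mm below this point to 8 mm above it) on a round skirt 46 mm wide. At off the bar lies along the hob's x axis, its black line towards the robot.
- gas_knob (a joint): Turn of the gas knob, rad: 0 off, grows anticlockwise seen from above, 1.5 is the end stop (full flame), where it stays by friction. Unless it is pushed in more than 4 mm, a safety stop blocks it at about 0.05; the stop is behind it from 0.8 on. Forcing it past the stop without pushing it in damages it.
- gas_push (a joint): How far the gas knob is pushed in (down), m: 0 out to 0.006 fully in; a spring of 3 N at the start of the travel and 6.6 N at its end returns it.
- start_top (a point): Centre of the top of the black start button, 24 mm across, 92 mm above the table when up; in a grey collar 40 mm across; presses straight down.
- start_button (a joint): How far the start button is pressed down, m: 0 up, 0.006 fully down; about 5 N presses it fully, a spring returns it.
- pot: Steel steamer pot standing loose on the pan support, 160 mm across, 76 mm high, with two loop handles and sweets on a rack inside; 1.6 kg; origin at the centre of its underside.
- pot_rim (a point): Centre of the pot's mouth, at rim height (168 mm above the table); opening 154 mm wide, wall 3 mm.
- lid: The pot's steel lid, lying right way up on the work mat to the right of the hob; flange 168 mm across, about 0.3 kg; origin at the centre of its underside. Underneath a plug 140 mm across reaches 8 mm below the flange: seated, the flange lies on the rim and the origin is 8 mm below the rim.
- lid_knob (a point): Middle of the lid's round black knob, 30 mm across and 22 mm tall (36 to 58 mm above the lid's underside); 46 mm above the lid's origin. Below it is a stem and the sloping lid.
- jar: Bystander: lidded glass jar, 68 mm across, 95 mm high; origin at its underside.
- tea_bowl: Bystander: white bowl, 104 mm across, 62 mm high; origin at its underside.
- wedge: Bystander: wooden shaping stick, about 195 x 20 x 20 mm, lying down.
- spatula: Bystander: spatula, 250 mm long, lying down.
- sweet_box: Bystander: clear open box 110 x 85 x 35 mm with four sweets.
- tray: Bystander: clear tray 300 x 130 x 40 mm with a wooden rolling pin in it.

How it is judged (in metres and radians):
On the way, in this order (a step that is already met when the one before it is completed fails the run):
1. the lid sits in the rim of the pot (horizontal distance between lid and pot_rim below 0.012 m and z of lid in the frame of pot_rim below -0.005 m and angle between lid's own z axis and vertical below 0.06 rad and contact force between the fingers and lid below 0.1 N), for 0.2 s.
2. the timer wheel shows 6 and is let go (value of joint timer_wheel between 3.62 and 3.92 rad and contact force between the fingers and timer_wheel below 0.1 N), for 0.2 s.
3. the gas knob is turned to full flame (value of joint gas_knob above 1.3 rad), for 0.1 s.
4. the start button is pressed down (value of joint gas_push below 0.0015 m and value of joint start_button above 0.0045 m), for 0.05 s.
At the end, for the whole second after the job is handed in: The lid sits in the pot's rim (centres within 12 mm, plug at least 5 mm below the rim, tilted less than 0.06 rad, at rest), the timer wheel rests on 6 (within 0.15 rad), the gas knob is at full flame (more than 1.3 of 1.5 rad) and sprung back out, and the start button, pressed last, is up again (horizontal distance between lid and pot_rim below 0.012 m and z of lid in the frame of pot_rim below -0.005 m and angle between lid's own z axis and vertical below 0.06 rad and linear speed of lid below 0.02 m/s and value of joint timer_wheel between 3.62 and 3.92 rad and value of joint gas_knob above 1.3 rad and value of joint each of gas_push, start_button below 0.0015 m); the robot touches nothing.
It fails at once if the pot is shoved on its support or tipped (distance of pot from where it was at the start of the episode above 0.025 m or angle between pot's own z axis and vertical above 0.15 rad).
It fails at once if a bystander is pushed aside (distance of any of jar, tea_bowl, wedge, spatula, sweet_box, tray from where it was at the start of the episode above 0.03 m).
It fails at once if the gas knob is forced past its safety stop without being pushed in (value of joint gas_knob between 0.15 and 0.5 rad and value of joint gas_push below 0.003 m).
It also fails if it takes over 72 s, if anything falls off the work surface, if the arm or the gripper's body presses on something with over 40 N, if the wrist force passes 120 N, or if a joint passes its speed limit or range.

## Working session

There is one attempt and no reset: what is moved stays moved. The work goes in short steps, each a Python script; the robot and the scene stay as the last script left them, time stands still between calls to the robot, and variables do not carry over. Pictures are saved under pics/ and viewed, at most 10 in all, crops included, and the job is handed in when it is done.

```bash
mkdir -p pics; ls; python3 - <<'E'
from plant import ctrl, sensors, optics
import numpy as np, cv2
for n in ("scene","top"):
    p,d=optics.grab_frame(n); cv2.imwrite(f"pics/{n}0.png",p[...,::-1]); np.save(f"pics/{n}0.npy",d)
    c=optics.camera_params(n); print(n,c["mtx"].round(1).tolist(),(-c["R"].T@c["t"]).round(0), c["R"].round(2).tolist())
print(ctrl.tcp_to_tips, sensors.read_state()["t"], sensors.read_state()["eef_rot"])
E
```

```text
pics
scene [[602.6, 0.0, 317.7], [0.0, 602.6, 237.8], [0.0, 0.0, 1.0]] [1383.  194. 1361.] [[-0.2, 0.98, -0.01], [0.8, 0.15, -0.59], [-0.57, -0.12, -0.81]]
top [[534.3, 0.0, 307.5], [0.0, 534.3, 250.4], [0.0, 0.0, 1.0]] [ 180.   15. 1634.] [[0.0, -1.0, -0.0], [-0.98, -0.0, -0.2], [0.2, 0.0, -0.98]]
25.0 0.1 [[ 8.91671575e-01  4.52682364e-01 -6.92636125e-04]
 [ 4.52682794e-01 -8.91669318e-01  2.02878246e-03]
 [ 3.00791659e-04 -2.12255211e-03 -9.99997702e-01]]
```

View pics/scene0.png

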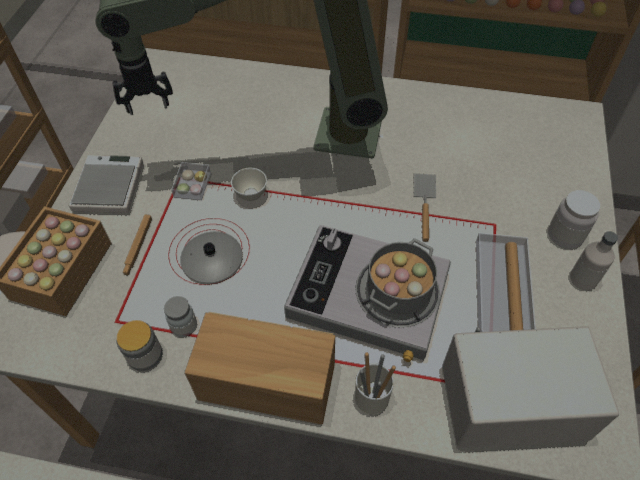

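View pics/top0.png

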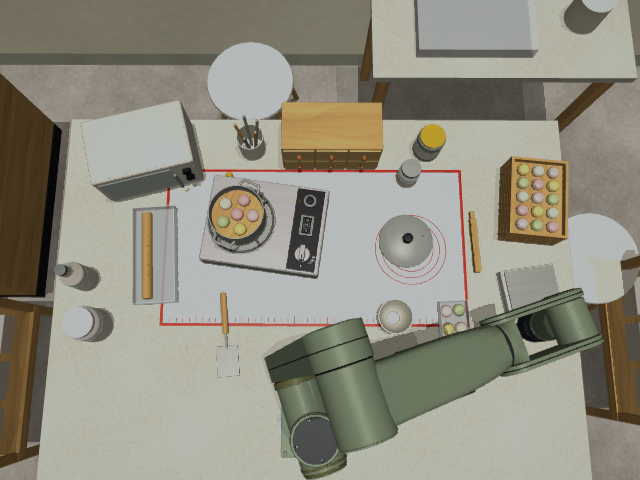

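The scene image shows the hob at about (370,290), with the pot at (400,285) and the lid knob at (209,249). In the top image the gas knob is at (302,255), the wheel at (306,226), the button at (310,200), the pot at (237,213) and the lid knob at (407,238).

```bash
cat > h.py <<'E'
import numpy as np, cv2
from plant import ctrl, sensors, optics
def cloud(n,d):
    c=optics.camera_params(n); v,u=np.mgrid[:480,:640]
    r=np.stack([u,v,np.ones_like(u)],-1)@np.linalg.inv(c["mtx"]).T*d[...,None]
    P=(r-c["t"])@c["R"]; P[d==0]=np.nan; return P
def pix2z(n,uv,z):
    c=optics.camera_params(n); r=c["R"].T@np.linalg.inv(c["mtx"])@np.array([*uv,1.]); o=-c["R"].T@c["t"]
    return o+r*(z-o[2])/r[2]
def proj(n,X):
    c=optics.camera_params(n); p=c["mtx"]@(c["R"]@np.array(X,float)+c["t"]); return p[:2]/p[2]
def circ(xy,iters=8,tol=4):
    m=np.ones(len(xy),bool)
    for _ in range(iters):
        A=np.c_[2*xy[m],np.ones(m.sum())]; s=np.linalg.lstsq(A,(xy[m]**2).sum(1),rcond=None)[0]
        R=np.sqrt(s[2]+s[:2]@s[:2]); e=np.abs(np.hypot(*(xy-s[:2]).T)-R); m=e<max(tol,np.median(e)*1.5)
    return s[:2].round(1),R.round(1),m.sum()
E
python3 - <<'E'
from h import *
for n in("scene","top"):
    d=np.load(f"pics/{n}0.npy");P=cloud(n,d)
    c0=pix2z(n,(237,213) if n=="top" else (402,270),168)[:2]
    l0=pix2z(n,(407,238) if n=="top" else (209,249),48)[:2]
    r=np.hypot(P[...,0]-c0[0],P[...,1]-c0[1]); m=(r<110)&(abs(P[...,2]-168)<5)
    print(n,"pot0",c0,"rim",circ(P[m][:,:2]),np.nanmedian(P[m][:,2]))
    rl=np.hypot(P[...,0]-l0[0],P[...,1]-l0[1])
    print(" lid0",l0,"hist z",np.histogram(P[rl<120][:,2],bins=range(-8,90,4))[0])
    k=(rl<40)&(P[...,2]>48); print(" lidknob top",P[k].mean(0),np.nanmax(P[k][:,2]),k.sum())
    c=(rl<110)&(P[...,2]>6); mm=c.astype(np.uint8); ct=max(cv2.findContours(mm,0,1)[0],key=cv2.contourArea)[:,0]
    q=P[ct[:,1],ct[:,0]]; print(" lid edge",circ(q[:,:2]),np.median(q[:,2]))
    h=(abs(P[...,2]-70)<6)&(P[...,0]<c0[0]+300)&(P[...,0]>c0[0]-250)&(abs(P[...,1]-c0[1])<350)
    h=cv2.morphologyEx(h.astype(np.uint8),2,np.ones((3,3)))
    nl,lab,st,_=cv2.connectedComponentsWithStats(h); i=1+np.argmax(st[1:,4]); q=P[lab==i]
    print(" hob",cv2.minAreaRect(q[:,:2].astype(np.float32)),st[i,4],np.median(q[:,2]))
a=cv2.imread("pics/top0.png")[170:290,270:340]; b=cv2.imread("pics/scene0.png")[220:330,285:365]
cv2.imwrite("pics/c0.png",np.hstack([cv2.resize(a,(350,600),interpolation=3),cv2.resize(b,(436,600),interpolation=3)]))
E
```

```text
scene pot0 [595.15158937 224.00424181] rim (array([594.1, 224.3]), np.float64(78.1), np.int64(371)) 167.68123756701746
 lid0 [ 547.00141825 -283.74828477] hist z [  41  479 1174  719  222  230  340  475  532  498  182   27    5   13
   12   18   42   29    4    0    0    0    0    0]
 lidknob top [ 548.1310948  -283.1530874    57.73563106] 67.2072379966357 105
 lid edge (array([ 545.8, -285.4]), np.float64(83.1), np.int64(169)) 10.777756499963882
 hob ((584.1077880859375, 149.12762451171875), (359.49908447265625, 270.1904296875), 81.94922637939453) 5165 71.68024164544359
top pot0 [585.82501328 221.39971559] rim (array([590. , 225.7]), np.float64(78.0), np.int64(194)) 167.89217510122535
 lid0 [ 541.60279488 -281.48605745] hist z [218 695 878 419 210 256 347 448 454 333 115  16   1   3   8  14  43  12
   2   0   0   0   0   0]
 lidknob top [ 541.45983226 -281.80201373   57.29577532] 65.97692604160953 79
 lid edge (array([ 542. , -282.8]), np.float64(82.5), np.int64(159)) 10.835617766645825
 hob ((579.0282592773438, 150.1160430908203), (355.34765625, 266.0357360839844), 81.8983383178711) 3434 70.495759677172
```

View pics/c0.png

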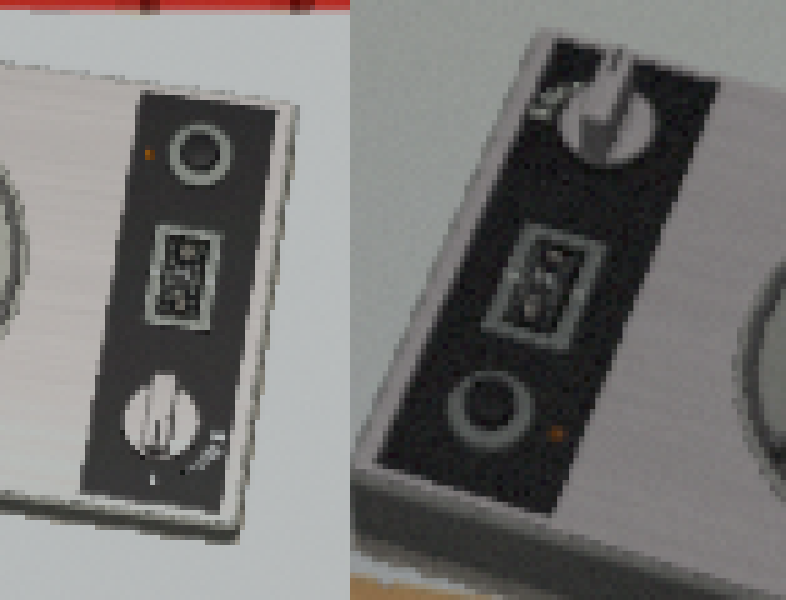

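The crop shows the controls clearly: button collar at (200,154), wheel bezel at (184,277) and knob skirt at (160,425). Next I compute their positions and try to read the digit.

```bash
cat >> h.py <<'E'
def R(a):  # tool down, closing axis (tool y) at world angle a
    y=np.array([np.cos(a),np.sin(a),0]); z=np.array([0,0,-1.]); return np.c_[np.cross(y,z),y,z]
E
python3 - <<'E'
from h import *
T=lambda u,v:(270+u/5-.4,170+v/5-.4); S=lambda u,v:(285+u/5.45-.4,220+v/5.45-.4)
K={}
for k,(t,s,z) in dict(button=((204,152),(490,402),92),collar=((200,154),(491,410),78),wheel=((184,277),(544,290),73),knob=((160,425),(608,125),83)).items():
    a,b=pix2z("top",T(*t),z)[:2],pix2z("scene",S(*s),z)[:2]; K[k]=(a+b)/2; print(k,a.round(1),b.round(1),K[k].round(1))
y=np.deg2rad(-8.08); Rz=np.array([[np.cos(y),-np.sin(y)],[np.sin(y),np.cos(y)]])
for k in K: print(k,"hob frame",(Rz.T@(K[k]-[581.5,149.6])).round(1))
P=cloud("scene",np.load("pics/scene0.npy")); r=np.hypot(P[...,0]-546.5,P[...,1]+284.5)
print("lid profile",[(a,np.nanmedian(P[(r>=a)&(r<a+6)][:,2]).round(1)) for a in range(10,86,6)])
for nm,p,a in [("lid",(544,-283,61),0),("lid",(544,-283,61),np.pi),("pot",(592,225,221),0),("pot",(592,225,221),np.pi)]+[(k,(*K[k],113),y+d) for k in("knob","wheel","button") for d in(np.pi/2,-np.pi/2)]+[("knobturned",(*K["knob"],107),y-np.pi/2+1.5),("knobturned",(*K["knob"],107),y+np.pi/2+1.5)]:
    q=ctrl.solve_ik(p,R(a)); print(nm,round(a,2),None if q is None else np.round(q,2))
a=cv2.imread("pics/top0.png")[212:238,292:322]; M=cv2.getRotationMatrix2D((15,13),0,1)
b=cv2.imread("pics/scene0.png")[258:288,368:402]; b=cv2.rotate(b,cv2.ROTATE_180)
f=lambda i:cv2.convertScaleAbs(cv2.resize(i,(400,350),interpolation=cv2.INTER_CUBIC),alpha=1.6)
cv2.imwrite("pics/d0.png",np.hstack([f(a),f(b)]))
E
```

```text
button [647.8  12.8] [624.8 168.2] [636.3  90.5]
collar [650.8  15.2] [620.5 169. ] [635.7  92.1]
wheel [575.2  24.6] [549.2 183.8] [562.2 104.2]
knob [482.4  38.4] [457.5 201.4] [470.  119.9]
button hob frame [ 62.6 -50.8]
collar hob frame [ 61.7 -49.4]
wheel hob frame [-12.7 -47.7]
knob hob frame [-106.2  -45.1]
lid profile [(10, np.float64(51.6)), (16, np.float64(32.0)), (22, np.float64(31.0)), (28, np.float64(30.4)), (34, np.float64(30.0)), (40, np.float64(29.0)), (46, np.float64(27.9)), (52, np.float64(26.1)), (58, np.float64(24.4)), (64, np.float64(22.2)), (70, np.float64(19.7)), (76, np.float64(14.5)), (82, np.float64(4.8))]
lid 0 [-0.62  0.47  1.58 -0.    1.1  -0.62]
lid 3.14 [-0.62  0.47  1.58 -0.    1.1   2.52]
pot 0 [ 0.23  0.34  1.4  -0.    1.41  0.23]
pot 3.14 None
knob 1.43 [ 0.07  0.15  1.87 -0.    1.12 -1.36]
knob -1.71 [ 0.07  0.15  1.87 -0.    1.12  1.78]
wheel 1.43 [ 0.03  0.32  1.66 -0.    1.16 -1.4 ]
wheel -1.71 [ 0.03  0.32  1.66 -0.    1.16  1.74]
button 1.43 [ 0.01  0.46  1.47 -0.    1.22 -1.42]
button -1.71 [ 0.01  0.46  1.47 -0.    1.22  1.72]
knobturned -0.21 [ 0.07  0.16  1.87 -0.    1.11  0.28]
knobturned 2.93 None
```

View pics/d0.png

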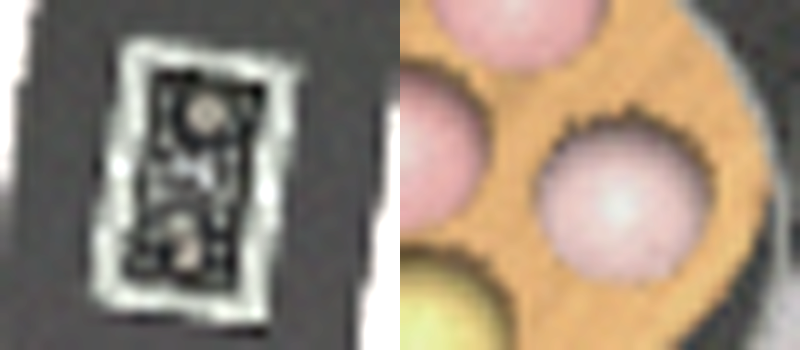

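The top crop shows the wheel inside its bezel, but the digits can't be read. I also mis-offset the scene crop by 350 px, so I'll recompute it. The lid pick doesn't depend on that, so I'm starting there and closing along x, which also lets me check the camera bias.

```bash
python3 - <<'E'
from h import *
st=lambda:(lambda s:print(round(s["t"],2),np.round(s["eef_pos"],1),np.round(s["force"],1),"grip",round(s["grip_width"],1),round(s["grasp_force"],1)))(sensors.read_state())
S=lambda u,v:(285+(u-350)/5.45-.4,220+v/5.45-.4); T=lambda u,v:(270+u/5-.4,170+v/5-.4)
for k,(t,s,z) in dict(button=((204,152),(490,402),92),collar=((200,154),(491,410),78),wheel=((184,277),(544,290),73),knob=((160,425),(608,125),83)).items():
    print(k,pix2z("top",T(*t),z)[:2].round(1),pix2z("scene",S(*s),z)[:2].round(1))
ctrl.move_ptp((544,-283.5,150),R(0)); st()
print(ctrl.move_l((544,-283.5,61),vel=150,threshold=8)); st()
ctrl.gripper_to(20,60); st()
ctrl.move_l((544,-283.5,150),vel=150); st()
p,d=optics.grab_frame("scene"); P=cloud("scene",d); cv2.imwrite("pics/s1.png",p[...,::-1]); np.save("pics/s1.npy",d)
p,d=optics.grab_frame("top"); cv2.imwrite("pics/t1.png",p[...,::-1]); np.save("pics/t1.npy",d)
s=cv2.rotate(cv2.imread("pics/scene0.png")[258:288,303:337],cv2.ROTATE_180)
f=lambda i,w:cv2.convertScaleAbs(cv2.resize(i,(w,350),interpolation=cv2.INTER_LANCZOS4),alpha=1.6)
v=cv2.imread("pics/s1.png")[160:300,110:290]
cv2.imwrite("pics/v1.png",np.hstack([f(s,396),f(v,404)]))
E
```

```text
button [647.8  12.8] [654.6  14.8]
collar [650.8  15.2] [650.5  14.1]
wheel [575.2  24.6] [580.   24.5]
knob [482.4  38.4] [489.   37.6]
1.49 [ 543.7 -284.7  150.4] [-0.2  0.1  0.2] grip 85.4 0.0
False
2.23 [ 544.5 -284.4   61.8] [0.8 0.  0.3] grip 85.4 0.0
2.87 [ 544.  -283.5   61. ] [ 0.4 -0.5  0.4] grip 19.9 0.0
3.61 [ 543.4 -283.1  149.1] [-0.2  0.2 -0.9] grip 19.9 0.0
```

View pics/v1.png

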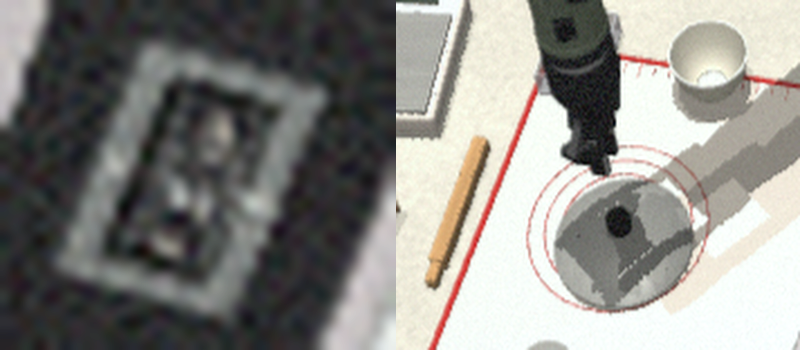

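The lid is still on the mat: the gripper closed to 19.9 mm with no force, so the pads missed the knob. I'm checking whether the lid moved and where the fingertips appear against the forward kinematics.

```bash
python3 - <<'E'
from h import *
for n in("scene","top"):
    for k in ("0","1"):
        d=np.load(f"pics/{n}0.npy" if k=="0" else f"pics/{n[0]}1.npy");P=cloud(n,d)
        rl=np.hypot(P[...,0]-544,P[...,1]+283)
        m=(rl<110)&(P[...,2]>6)&(P[...,2]<75); ct=max(cv2.findContours(m.astype(np.uint8),0,1)[0],key=cv2.contourArea)[:,0]
        q=P[ct[:,1],ct[:,0]]; g=(rl<40)&(P[...,2]>45)&(P[...,2]<75)
        print(n,k,"edge",circ(q[:,:2]),"knob",P[g].mean(0) if g.any() else None,g.sum())
    g=(rl<70)&(P[...,2]>100)&(P[...,2]<170); q=P[g]
    if len(q): print("finger pts",len(q),q.min(0).round(),q.mean(0).round(),np.percentile(q[:,2],[1,10,50]).round())
    print("tip proj",proj(n,(544,-283.5,125)),proj(n,(544,-283.5,46)))
s=sensors.read_state(); print(s["eef_rot"].round(3) if hasattr(s["eef_rot"],"round") else s["eef_rot"])
v=cv2.imread("pics/t1.png")[190:290,340:460]; w=cv2.imread("pics/s1.png")[190:290,150:270]
cv2.imwrite("pics/v2.png",cv2.convertScaleAbs(np.hstack([cv2.resize(i,(400,333),interpolation=2) for i in(v,w)]),alpha=1.5))
E
```

```text
scene 0 edge (array([ 545.8, -285.4]), np.float64(83.1), np.int64(169)) knob [ 548.67811328 -282.86679404   56.95333351] 113
scene 1 edge (array([ 546. , -284.7]), np.float64(83.1), np.int64(178)) knob [ 548.74136976 -282.65863002   57.27427964] 112
finger pts 45 [ 529. -289.  152.] [ 548. -278.  163.] [152. 157. 164.]
tip proj [204.7006495  230.90205663] [209.54559133 248.53387502]
top 0 edge (array([ 542. , -282.8]), np.float64(82.5), np.int64(159)) knob [ 541.34825476 -281.87287948   57.16481171] 80
top 1 edge (array([ 565. , -246.6]), np.float64(42.4), np.int64(35)) knob None 0
finger pts 3 [ 551. -273.  157.] [ 555. -272.  158.] [157. 157. 157.]
tip proj [412.42929882 231.31488803] [407.51707844 237.37984034]
[[ 0.     1.    -0.003]
 [ 1.    -0.     0.002]
 [ 0.002 -0.003 -1.   ]]
```

View pics/v2.png

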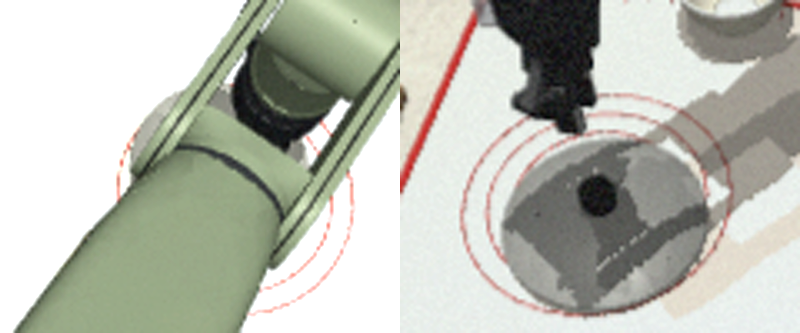

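Both crops show the arm above the undisturbed lid, with the fingertip at about (570,130) in the right one. I'm checking the depth at the fingertip pixels.

```bash
python3 - <<'E'
from h import *
np.set_printoptions(linewidth=200)
d=np.load("pics/s1.npy");P=cloud("scene",d)
print(P[214:234,186:214:2,2].round())
print(P[220:230:3,194:206:3].round())
print(ctrl.tcp_to_tips); 
for x in(530,544,558): print(proj("scene",(x,-283,125)),proj("scene",(x,-283,149)))
E
```

```text
[[  5. 259. 256. 248. 218. 226. 222. 225. 222. 180. 180.   4.  10.   2.]
 [  5. 253. 251. 251. 216. 220. 222. 223. 224. 181. 175.   4.  -0.   1.]
 [244. 252. 252. 250. 205.   4. 220. 218. 217. 174. 177.   6.   2.   1.]
 [245. 252. 254. 246. 202. 202. 198. 216. 206. 171. 175. 167.   4.   9.]
 [250. 246. 250. 240. 243. 203. 205. 210. 201. 168. 167. 167.   5.   4.]
 [248. 252. 251. 248. 246. 209. 203. 208. 202. 159. 166. 166.   2.  -4.]
 [250. 249. 248. 248. 246. 231. 207. 205. 199. 157. 160. 162.   5.   7.]
 [249. 250. 251. 248. 243. 231. 221. 199. 192. 152. 152.   1.   6.   6.]
 [243. 241. 246. 247. 246. 226. 215. 206. 193. 177.   2.   6.   2.   6.]
 [228. 237. 240. 240. 237. 228. 216. 206. 181. 173.  -1.   4.   1.   1.]
 [  4. 214. 219. 227. 236. 221. 212. 205. 177. 174.   7.   5.   1.   4.]
 [ -4.   4. 204. 205. 205. 226. 209. 202. 173. 171.  -1.   5.   3.  -1.]
 [  8.  -7.   0.   4.  -0. 174. 204. 174. 175. 169.   5.   3.  -2.   1.]
 [  1.   1.   3.   5.  10.   5. 171. 174. 164. 165.   2.   6.   5.   5.]
 [  2.   4.  -0.   8.   3.   6. 166. 173. 166. 164.  -2.   9.   5.   7.]
 [  4
[... 193 characters left out ...]
  5.   1.   4.  12.]
 [  2.   1.   6.   3.   2.   1.   6.   5.   5.   3.  19.  22.  22.  24.]
 [ 13.   3.   5.   0.  -3.   4.   0.   3.  17.  15.  14.  18.  22.  26.]]
[[[ 600. -271.  246.]
  [ 570. -281.  205.]
  [ 569. -274.  205.]
  [ 561. -270.  196.]]

 [[ 603. -272.  237.]
  [ 590. -272.  220.]
  [ 578. -271.  206.]
  [ 557. -275.  178.]]

 [[ 448. -367.   -0.]
  [ 589. -274.  207.]
  [ 565. -280.  174.]
  [ 559. -276.  168.]]

 [[ 460. -363.    2.]
  [ 570. -288.  166.]
  [ 563. -284.  159.]
  [ 560. -278.  156.]]]
25.0
[206.54270889 226.63306333] [205.02157881 220.95781914]
[204.8876941  230.93169363] [203.33740429 225.2815234 ]
[203.21538817 235.27523484] [201.6354079  229.65098096]
```

The front fingertip shows at z≈155 with TCP z=149, so the real tips sit about 30 mm higher than `tcp_to_tips` implies. I'll measure this by touching the bare mat at (560,-125), with the fingers shut and then at 30 mm opening.

```bash
cat >> h.py <<'E'
def st(*a):
    s=sensors.read_state(); print(*a,round(s["t"],2),np.round(s["eef_pos"],1),"F",np.round(s["force"],1),"grip",round(s["grip_width"],1),round(s["grasp_force"],1)); return s
E
python3 - <<'E'
from h import *
ctrl.move_l((560,-125,150),vel=250); ctrl.gripper_to(30); st()
ctrl.move_l((560,-125,45),vel=200)
print(ctrl.move_l((560,-125,-12),vel=40,threshold=4)); st("g30")
p,d=optics.grab_frame("scene"); cv2.imwrite("pics/s2.png",p[...,::-1])
ctrl.move_l((560,-125,30),vel=200); ctrl.gripper_to(0)
print(ctrl.move_l((560,-125,-12),vel=40,threshold=4)); st("g0")
ctrl.move_l((560,-125,150),vel=250); st()
E
```

```text
4.75 [ 559.9 -126.4  150. ] F [-0.9 -0.8 -0.6] grip 29.6 0.0
True
g30 6.48 [ 559.6 -124.8   -1.5] F [-0.1  0.   5.9] grip 29.7 2.4
True
g0 8.0 [ 559.7 -124.9   -1. ] F [-0.2 -0.3  6.6] grip 0.2 3.0
8.76 [ 558.8 -124.5  148.3] F [-0.7  0.   0.1] grip -0.1 0.0
```

The reported TCP is effectively at the fingertips: contact with the mat came at TCP z≈-1. I'll command tip heights directly from here, and pick the lid again.

```bash
python3 - <<'E'
from h import *
ctrl.gripper_to(60); ctrl.move_l((544,-283.5,110),vel=300)
print(ctrl.move_l((544,-283.5,36.5),vel=120,threshold=6)); st("down")
ctrl.gripper_to(20,60); s=st("closed")
if s["grip_width"]>25:
    ctrl.move_l((544,-283.5,100),vel=120); st("lift")
    for n in("scene","top"):
        p,d=optics.grab_frame(n); cv2.imwrite(f"pics/{n}3.png",p[...,::-1]); np.save(f"pics/{n}3.npy",d)
    P=cloud("scene",d:=np.load("pics/scene3.npy")); rl=np.hypot(P[...,0]-544,P[...,1]+283)
    m=(rl<105)&(P[...,2]>55)&(P[...,2]<105); ct=max(cv2.findContours(m.astype(np.uint8),0,1)[0],key=cv2.contourArea)[:,0]
    q=P[ct[:,1],ct[:,0]]; print("lid edge",circ(q[:,:2]),np.median(q[:,2]))
    f=P[m&(rl>45)&(rl<65)]; A=np.linalg.lstsq(np.c_[f[:,:2]-[546,-284],np.ones(len(f))],f[:,2],rcond=None)[0]; print("tilt-ish",A)
E
```

```text
False
down 10.82 [ 544.7 -283.5   37.2] F [0.  0.3 0.7] grip 60.5 0.0
closed 11.21 [ 544.9 -284.2   38. ] F [-1.6  0.8  5.7] grip 28.4 59.4
lift 11.89 [ 543.3 -283.    99.1] F [-0.9 -0.5 -2.5] grip 27.3 59.3
lid edge (array([ 545. , -283.5]), np.float64(82.1), np.int64(135)) 75.85155103358099
tilt-ish [-8.02149957e-03 -8.74322382e-04  8.67134377e+01]
```

The lid is gripped and level. Carrying it to the pot.

```bash
python3 - <<'E'
from h import *
ctrl.move_l((544,-283.5,250),vel=250); ctrl.move_l((592.3,225,250),vel=280); ctrl.hold(0.2); st("above")
ctrl.move_l((592.3,225,208),vel=120)
print(ctrl.move_l((592.3,225,188),vel=40,threshold=7)); s=st("touch")
ctrl.gripper_to(60); st("open")
z=s["eef_pos"][2]; ctrl.move_l((592.3,225,z+60),vel=200); ctrl.move_l((450,38,z+60),vel=300); st("away")
for n in("scene","top"):
    p,d=optics.grab_frame(n); cv2.imwrite(f"pics/{n}4.png",p[...,::-1]); np.save(f"pics/{n}4.npy",d)
    P=cloud(n,d); rl=np.hypot(P[...,0]-593,P[...,1]-225); m=(rl<88)&(P[...,2]>162)&(P[...,2]<240)
    ct=max(cv2.findContours(m.astype(np.uint8),0,1)[0],key=cv2.contourArea)[:,0]; q=P[ct[:,1],ct[:,0]]
    g=(rl<30)&(P[...,2]>205)
    f=P[m&(rl>40)&(rl<65)]; A=np.linalg.lstsq(np.c_[f[:,:2]-[593,225],np.ones(len(f))],f[:,2],rcond=None)[0]
    print(n,circ(q[:,:2]),np.median(q[:,2]),"knob",P[g].mean(0),np.percentile(P[g][:,2],90),"plane",A)
v=cv2.imread("pics/scene4.png")[200:350,280:460]; cv2.imwrite("pics/v4.png",cv2.resize(v,(720,600),interpolation=2))
E
```

```text
above 14.92 [592.5 224.1 250.1] F [-0.2  0.2 -2.5] grip 27.9 59.3
True
touch 15.79 [593.7 225.4 197.1] F [1.6 0.1 0.5] grip 28.3 61.6
open 16.2 [592.  225.  195.5] F [-0.4  0.1 -0.6] grip 60.1 0.0
away 17.59 [450.3  38.5 256.6] F [0.5 0.2 0.2] grip 59.7 0.0
scene (array([594.8, 224.3]), np.float64(82.6), np.int64(184)) 173.0306686436955 knob [597.99701486 223.96251138 217.52803513] 222.47857035599029 plane [ 1.72600846e-03 -6.28115364e-03  1.86231740e+02]
top (array([591.2, 225.9]), np.float64(82.5), np.int64(162)) 171.92909122884538 knob [589.74305643 225.40651144 217.41128078] 221.71122747644495 plane [-6.03053393e-03  5.91586366e-03  1.85332446e+02]
```

View pics/v4.png

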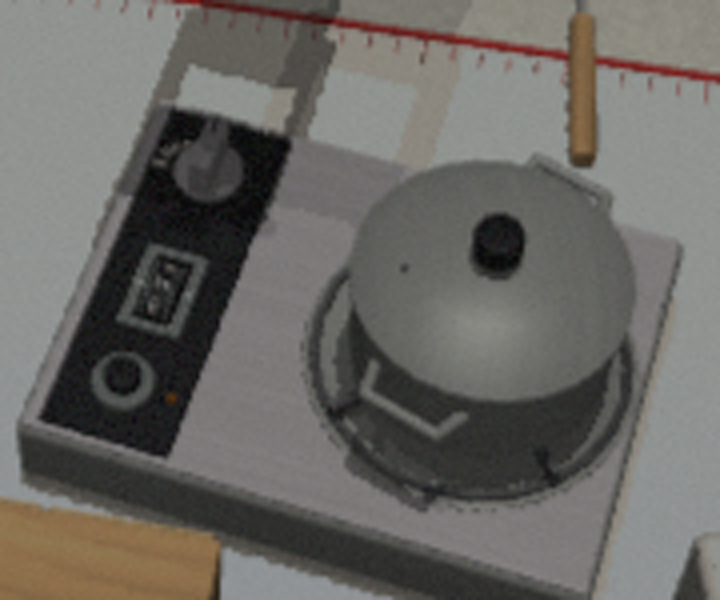

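The lid is seated: its knob top is at z≈218 and it is level and centred. Next is the wheel. Since the digit can't be read, I'll roll back to the 0 stop and then roll 6 forward. First step is a press and one test stroke towards the robot.

```bash
cat >> h.py <<'E'
YAW=np.deg2rad(-8.08); HX=np.array([np.cos(YAW),np.sin(YAW)]); W=np.array([577,24.5]); RW=R(YAW-np.pi/2)
def wp(s,z,c=W): return (*(c+s*HX),z)
def stroke(z,s0,s1,log=True,v=80):
    ctrl.move_l(wp(s0,z+8),vel=200); ctrl.move_l(wp(s0,z),vel=60)
    ctrl.move_l(wp((s0+s1)/2,z),vel=v); a=sensors.read_state()
    ctrl.move_l(wp(s1,z),vel=v); b=sensors.read_state()
    ctrl.move_l(wp(s1,z+8),vel=200)
    if log:
        for s in(a,b): f=np.array(s["force"]); print("  t%.1f Fx_hob %.1f Fy %.1f Fz %.1f"%(s["t"],f[:2]@HX,f[:2]@[-HX[1],HX[0]],f[2]))
def snap(name):
    for n in("scene","top"): cv2.imwrite(f"pics/{name}_{n}.png",optics.grab_frame(n)[0][...,::-1])
E
python3 - <<'E'
from h import *
ctrl.move_ptp(wp(0,140),RW); ctrl.gripper_to(0); ctrl.move_l(wp(0,92),vel=150)
print(ctrl.move_l(wp(0,72),vel=30,threshold=3)); s=st("touch"); z=s["eef_pos"][2]
for i in range(5):
    if st("press",z)["force"][2]>10: break
    z-=.8; ctrl.move_l(wp(0,z),vel=20)
open("zpress","w").write(str(z))
ctrl.move_l(wp(0,z+8),vel=100); stroke(z,8.2,-8.2); st("end")
E
```

```text
True
touch 20.77 [578.3  24.4  79.8] F [ 0.4 -0.1  5.2] grip -0.0 3.4
press 79.8239121841516 20.77 [578.3  24.4  79.8] F [ 0.4 -0.1  5.2] grip -0.0 3.4
press 79.0239121841516 21.02 [577.9  24.4  79.9] F [-0.1  0.1  5.4] grip 0.2 2.8
press 78.2239121841516 21.27 [578.5  24.3  79.8] F [-0.2 -0.2  8.2] grip -0.0 4.0
press 77.4239121841516 21.52 [579.2  24.2  79.8] F [-0.6  1.1  9.3] grip -0.3 5.1
press 76.6239121841516 21.77 [579.9  24.1  79.7] F [-0.4 -0.2 12.4] grip 0.2 6.3
  t22.8 Fx_hob 2.1 Fy -0.3 Fz 9.7
  t23.1 Fx_hob -3.0 Fy -1.2 Fz 14.4
end 23.3 [568.8  25.7  84.5] F [-0.1  0.2 -0.4] grip -0.2 0.0
```

The press is compliant (about 3 N/mm) and the wheel rolled past a detent. Now longer strokes back to the 0 stop, watching for a rising rim force.

```bash
python3 - <<'E'
from h import *
z=float(open("zpress").read())
for i in range(2):
    stroke(z,17,-17,v=110); st()
E
```

```text
t24.2 Fx_hob -2.1 Fy -0.0 Fz 14.9
  t24.5 Fx_hob -3.8 Fy 0.2 Fz 9.1
24.73 [560.   26.9  84.4] F [-0.8  0.3 -0. ] grip -0.0 0.0
  t25.6 Fx_hob -2.5 Fy -0.2 Fz 14.4
  t25.9 Fx_hob -4.2 Fy -1.0 Fz 8.9
26.19 [560.   26.9  84.4] F [ 0.2 -0.3 -1. ] grip 0.3 0.0
```

```bash
python3 - <<'E'
from h import *
z=float(open("zpress").read())
stroke(z,9,-9,v=110)
ctrl.move_l(wp(-60,120,W+np.array([0,-90])),vel=300)
snap("w1"); st()
a=cv2.imread("pics/w1_top.png")[214:236,294:318]; b=cv2.rotate(cv2.imread("pics/w1_scene.png")[258:288,305:335],cv2.ROTATE_180)
a0=cv2.imread("pics/top0.png")[214:236,294:318]; b0=cv2.rotate(cv2.imread("pics/scene0.png")[258:288,305:335],cv2.ROTATE_180)
f=lambda i:cv2.convertScaleAbs(cv2.resize(i,(400,300),interpolation=cv2.INTER_CUBIC),alpha=2)
cv2.imwrite("pics/v5.png",np.vstack([np.hstack([f(a0),f(b0)]),np.hstack([f(a),f(b)])]))
E
```

```text
t27.0 Fx_hob 1.8 Fy -0.5 Fz 10.0
  t27.3 Fx_hob -3.2 Fy -0.0 Fz 14.7
28.1 [517.1 -56.4 119. ] F [-0.5  1.1  0.1] grip -0.4 0.0
```

View pics/v5.png

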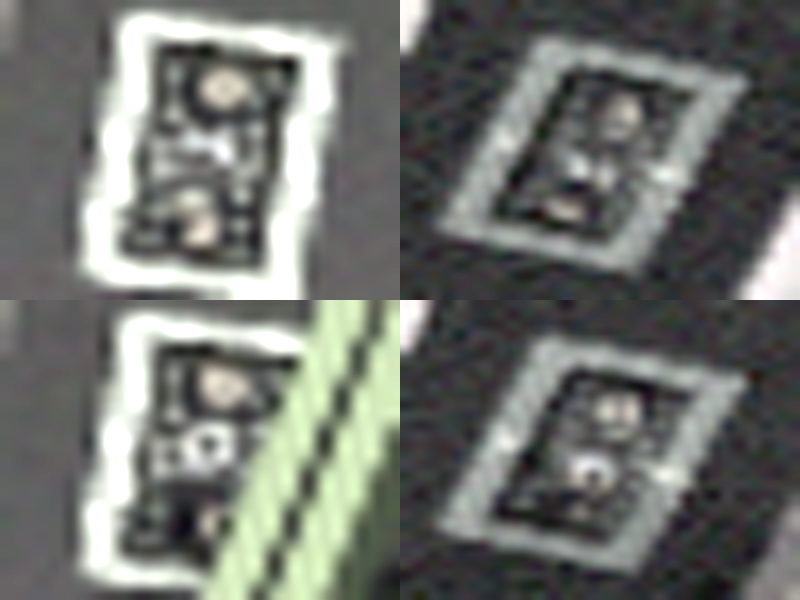

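The lower left crop shows a ring at (208,447) in the middle of the window, most likely 0, with a thin "1" below it. I'll confirm with one more back stroke, where the picture should not change. Then I'll roll forward one digit per stroke and photograph each.

```bash
python3 - <<'E'
from h import *
z=float(open("zpress").read())
def shot(k):
    ctrl.move_l(wp(-32,z+9),vel=250); im=optics.grab_frame("scene")[0][...,::-1]; cv2.imwrite(f"pics/f{k}.png",im); return im
def crop(im): return cv2.rotate(im[258:288,305:335].copy(),cv2.ROTATE_180)
ctrl.move_l(wp(9,z+25),vel=300)
stroke(z,9,-9,v=110); ims=[cv2.imread("pics/w1_scene.png"),shot(0)]
for k in(1,2,3):
    stroke(z,-9,9,v=110); ims.append(shot(k))
st()
I=[im[266:281,313:328].astype(float) for im in ims]
print(np.array([[np.abs(a-b).mean() for a in I] for b in I]).round(1))
f=lambda i:cv2.convertScaleAbs(cv2.resize(crop(i),(260,280),interpolation=cv2.INTER_CUBIC),alpha=2)
t=[f(i) for i in ims]+[f(cv2.imread("pics/scene0.png"))]
cv2.imwrite("pics/v6.png",np.vstack([np.hstack(t[:3]),np.hstack(t[3:])]))
E
```

```text
t29.4 Fx_hob 0.6 Fy -0.6 Fz 6.6
  t29.6 Fx_hob 1.4 Fy -0.6 Fz 8.0
  t31.0 Fx_hob 2.9 Fy -0.7 Fz 8.9
  t31.2 Fx_hob 1.2 Fy -0.3 Fz 8.6
  t32.7 Fx_hob 2.6 Fy 0.1 Fz 10.1
  t32.9 Fx_hob 2.1 Fy -0.5 Fz 9.3
  t34.3 Fx_hob 3.6 Fy 1.3 Fz 10.4
  t34.6 Fx_hob 1.2 Fy -0.1 Fz 9.0
35.19 [544.7  29.1  85. ] F [0.1 0.2 0.5] grip 0.1 0.0
[[ 0.  21.6 22.1 22.4 21.7]
 [21.6  0.   5.6  5.8  5. ]
 [22.1  5.6  0.   5.5  4.9]
 [22.4  5.8  5.5  0.   5.6]
 [21.7  5.   4.9  5.6  0. ]]
```

View pics/v6.png

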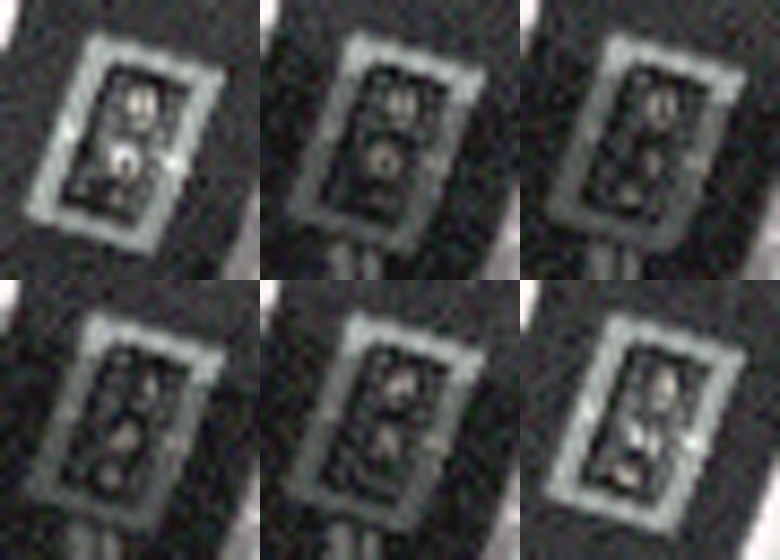

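The second tile matches the first (0, at the stop). The next ones show 1 (thin stroke in the middle), then 2 with the 1 above it, then 3 with the 2 above it. So each stroke moves one digit and the wheel is at 3. Three more strokes will bring it to 6.

```bash
python3 - <<'E'
from h import *
z=float(open("zpress").read())
ims=[]
def shot(k):
    ctrl.move_l(wp(-32,z+9),vel=250); im=optics.grab_frame("scene")[0][...,::-1]; cv2.imwrite(f"pics/f{k}.png",im); ims.append(im)
for k in(4,5,6): stroke(z,-9,9,v=110); shot(k)
ctrl.move_l(wp(-40,135,W+np.array([0,-70])),vel=300)
snap("w6"); st(); ims+=[cv2.imread("pics/w6_scene.png")]
f=lambda i:cv2.normalize(cv2.resize(cv2.rotate(i[258:288,305:335].copy(),cv2.ROTATE_180),(260,280),interpolation=cv2.INTER_CUBIC),None,0,500,cv2.NORM_MINMAX,cv2.CV_16U).clip(0,255).astype(np.uint8)
t=[f(i) for i in [cv2.imread("pics/f3.png")]+ims]
tp=cv2.convertScaleAbs(cv2.resize(cv2.imread("pics/w6_top.png")[212:238,294:318],(260,280),interpolation=2),alpha=2)
cv2.imwrite("pics/v7.png",np.vstack([np.hstack(t[:3]),np.hstack(t[3:]+[tp])]))
E
```

```text
t36.0 Fx_hob 3.3 Fy -0.1 Fz 9.3
  t36.2 Fx_hob 1.8 Fy -0.3 Fz 9.3
  t37.7 Fx_hob 2.9 Fy -0.7 Fz 9.6
  t37.9 Fx_hob 1.7 Fy 0.5 Fz 8.9
  t39.3 Fx_hob 2.8 Fy 0.3 Fz 9.4
  t39.6 Fx_hob 1.6 Fy -0.0 Fz 9.4
40.73 [537.  -39.4 134.1] F [0.1 0.3 0.3] grip 0.1 0.0
```

View pics/v7.png

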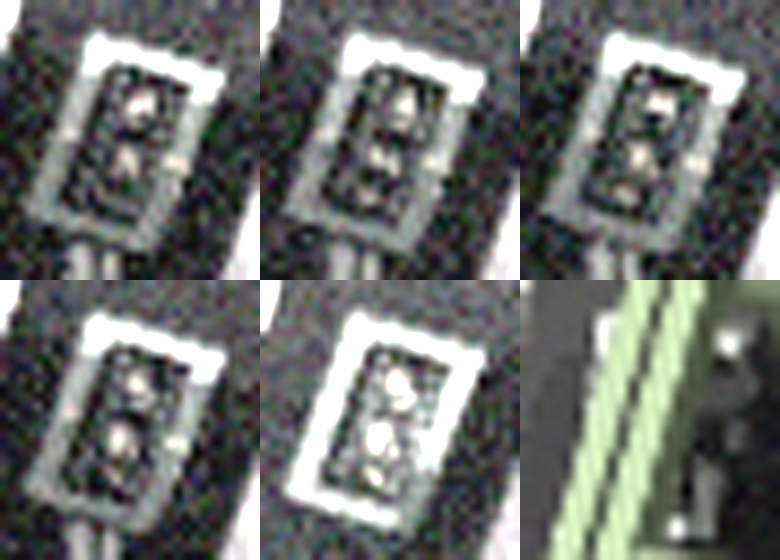

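The sequence reads 3, 4, 5, 6, with the final window showing the 6's low ring. Now the gas knob: grip the bar, push it in and check the depth before turning.

```bash
cat > knob.py <<'E'
from h import *
K=W-93*HX; KP=lambda z:(*K,z)
E
python3 - <<'E'
from knob import *
ctrl.gripper_to(45); ctrl.move_l((*K,150),rot=RW,vel=300); st("above")
print(ctrl.move_l(KP(88),vel=100,threshold=6)); st("down")
ctrl.gripper_to(10,60); s=st("grip")
ctrl.move_l(KP(78.5),vel=60); ctrl.hold(.1); s=st("pushed"); print(np.round(s["wrist_torque"],2),np.round(s["q"],3))
E
```

```text
above 41.69 [484.7  38.3 150.4] F [-0.6  0.7  0.2] grip 44.9 0.0
False
down 42.46 [485.5  37.2  88.3] F [0.3 0.2 1.2] grip 44.9 0.0
grip 42.83 [485.6  37.3  88.9] F [ 0.2 -1.7  3.1] grip 13.7 61.8
pushed 43.24 [486.1  37.3  82.4] F [-10.1  -1.2  26.6] grip 13.8 65.9
[-0.12  1.5   0.07] [-1.010e-01  2.030e-01  1.885e+00 -1.000e-03  1.052e+00  1.611e+00]
```

```bash
python3 - <<'E'
from knob import *
a0=YAW-np.pi/2
for d in(.5,1.0,1.56):
    ctrl.set_joints(ctrl.solve_ik(KP(79.5),R(a0+d))); s=st("turn",d); e=s["eef_rot"]; e=np.array(e)
    print("  actual",(np.arctan2(e[1,1],e[0,1])-a0).round(3),"tq",np.round(s["wrist_torque"],2))
E
```

```text
turn 0.5 43.79 [486.1  36.8  82.5] F [-6.8 -2.6 20. ] grip 14.0 65.0
  actual 0.501 tq [-0.38  1.19  0.02]
turn 1.0 44.34 [486.4  36.3  82.5] F [-5.6 -3.5 18.5] grip 13.9 64.9
  actual 1.001 tq [-0.55  1.1   0.01]
turn 1.56 44.93 [486.9  36.   82.6] F [-4.4 -6.2 17.8] grip 13.6 65.7
  actual 1.557 tq [-0.77  0.91 -0.92]
```

The end stop is reached (torque -0.92 N m). I'll let the knob spring out, release it, check it in depth and then press start.

```bash
python3 - <<'E'
from knob import *
a0=YAW-np.pi/2
ctrl.set_joints(ctrl.solve_ik(KP(79.5),R(a0+1.5))); ctrl.move_l(KP(88.5),vel=60); st("out")
ctrl.gripper_to(45); st("open"); ctrl.move_l(KP(150),vel=200)
B=W+72.5*HX
ctrl.move_l((*B,150),rot=RW,vel=300); ctrl.gripper_to(0); st("above btn")
P=cloud("scene",optics.grab_frame("scene")[1]); m=(np.hypot(P[...,0]-K[0]-2,P[...,1]-K[1])<35)&(P[...,2]>105)&(P[...,2]<130); q=P[m]
u,sv,vt=np.linalg.svd(q[:,:2]-q[:,:2].mean(0)); print("bar pts",len(q),q.mean(0).round(1),"zmax",np.percentile(q[:,2],80),"dir rel hob",(np.arctan2(vt[0,1],vt[0,0])-YAW)%np.pi,sv)
E
```

```text
out 45.48 [486.6  36.   88.8] F [ 3.  -6.  -1.4] grip 14.1 67.3
open 45.89 [484.6  37.8  88.3] F [ 0.5  0.4 -0.5] grip 45.1 0.0
above btn 48.5 [648.8  14.3 150.1] F [ 0.5 -0.6 -0.3] grip -0.2 0.0
bar pts 103 [491.   39.4 114.6] zmax 118.16068682773182 dir rel hob 1.4591228470405326 [116.72952821  50.24230806]
```

The bar is at about 1.46 rad and back out at z≈115. Pressing start.

```bash
python3 - <<'E'
from h import *
B=W+72.5*HX
ctrl.move_l((*B,98),vel=150); print(ctrl.move_l((*B,84),vel=30,threshold=14)); st("p1")
z=84
while z>79 and sensors.read_state()["force"][2]<10:
    z-=1.5; ctrl.move_l((*B,z),vel=30); st("p",z)
ctrl.hold(.2); st("held")
ctrl.move_l((*B,150),vel=150); ctrl.hold(.2); s=st("up")
for n in("scene",):
    p,d=optics.grab_frame(n); P=cloud(n,d); cv2.imwrite("pics/end.png",p[...,::-1])
    rl=np.hypot(P[...,0]-593,P[...,1]-225); m=(rl<88)&(P[...,2]>162)&(P[...,2]<240)
    ct=max(cv2.findContours(m.astype(np.uint8),0,1)[0],key=cv2.contourArea)[:,0]; print("lid",circ(P[ct[:,1],ct[:,0]][:,:2]),np.nanmedian(P[rl<12][:,2]))
E
```

```text
False
p1 49.67 [650.2  14.1  85.3] F [1.  0.4 5.4] grip 0.2 2.3
p 82.5 49.92 [650.2  14.2  84.9] F [-0.1 -0.3 10.2] grip -0.0 5.1
held 50.12 [650.2  14.2  84.9] F [-0.  -0.5  9.6] grip -0.1 5.0
up 50.92 [647.5  14.4 147.9] F [-0.3  0.6  0.6] grip 0.1 0.0
lid (array([594.8, 224.5]), np.float64(82.5), np.int64(188)) 219.67840724781058
```

```bash
python3 -c "
from plant import ctrl
print(ctrl.finish_job())"
```

```text
the job is handed in; nothing more can be done
None
```

I handed the job in at about 51 s: the lid is seated level on the pot, the timer shows 6, the gas knob is at full flame and sprung back out, and the start button was pressed fully last; the judge returned no verdict.

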